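Slide the specimen tray down onto the tester's bed

TASK

Two black trays stand on the raised loading plate of the torsion tester. Take the one that carries the tall necked specimen standing on end and slide it by its handle across the step, down onto the lower steel bed, so that it rests flat, square and centred inside the black outline with the specimen still standing in it. Slide it, do not lift it away from the plates (a few millimetres are fine), and leave the other tray where it is.

Things in the scene. Friction and masses are not known exactly. Their poses are not given: they have to be found in the camera images.
- tray: Tray to move: black, 100 (x) by 140 (y) mm, floor 8 mm thick, rim top 14 mm above its underside, 0.45 kg. Origin: centre of the underside, z up. Handle over the origin: upright aluminium bar, 14 mm thick in x, 44 mm long in y, top 58 mm above the underside, floor free on both x sides. Starts in either of two places on the raised loading plate, its y within 6 degrees of the mark's y.
- specimen: Loose steel specimen standing on end on the tray's floor, about 48 mm from the handle's centre towards the tray's -y end, which faces the step: 67 mm tall, round, 24 mm heads at both ends, 12 mm neck, 0.16 kg. Origin: centre of its lower face, z up along it.
- tray2: The other tray, same size and handle, in the other place on the loading plate, about 160 mm from the first, centre to centre. It carries two low steel flanges (42 mm diameter, 18 mm high, fixed to it) instead of the specimen. Origin: centre of its underside.
- mark (a point): Centre of the flush black outline (126 x 166 mm, long in y) on the lower bed's top, 30 mm above the table; z up. In its frame the bed spans x +-190, y -115 to 117 mm; 8 mm groove; step edge at y 125; loading plate, 6 mm higher, y 125 to 365. Trays start near y 240, x -80 and +80. Small loose ring and plug on the bed near x +-160, y -87; small bolt standing on the plate near x 168, y 175.
There are look-alikes about, which are no part of the job. What is shaped like the specimen but purple or yellow is not meant.

How it is judged:
By the outcome, as a careful person would: the job done as asked, in the order asked, and still so for the second after the job is handed in, with the robot touching nothing.
It also fails if it takes over 38 s, if anything falls off the work surface, if the arm or the gripper's body presses on something with over 40 N, if the wrist force passes 120 N, or if a joint passes its speed limit or range.

ROBOT

A 6-joint arm with a two-finger parallel gripper is mounted at the origin on the work surface. World frame = base frame: x ahead of the robot, y to its left, z up, the work surface at z = 0. Lengths are in m, angles in rad, forces in N, time in s.
With the tool pointing down it reaches from about 0.35 to 0.725 m from the base axis. Payload 4.3 kg.
Tool frame: the origin (TCP) lies at the very end of the fingers, on their centre line; the grasp point (between the pads) lies 19 mm behind it; z points along the fingers, y is the line along which they close (so a half turn about z gives the same grasp; the last joint's range is limited). The gripper opens to 85 mm and grips with 20 to 120 N. Pads are 22 mm wide; open, the fingers measure 114 mm over their backs; the gripper's body (76 mm by 85 mm) begins 54 mm behind the grasp point. The pads swing forward as they close: fully open they stand 13 mm farther back than shut.
Start: joints at [-1.433, 0.377, 0.081, 1.274, 0, 1.46], TCP at [0.141, -0.557, 0.231] pointing down, gripper open.
Joint ranges: [-2.72, 2.72], [-0.84, 1.66], [-1.02, 1.22], [-1.77, 2.12], [-1.37, 1.28], [-3.14, 3.14]. Speed limits (rad/s): [2.57, 2.57, 3.14, 3.14, 3.14, 3.14].

INTERFACE

Orientations are given as a rotation vector (axis times angle).
In Python, from plant import env gives the robot as it stands.
- The arm moves only by the shell command python3 -m handwheel 'ROWS' [FORCE]. ROWS is JSON, a list of rows, each an object with "slide": the shift along the tool's x, y, z as a fraction of full scale, a list of three; "dr": the turn, a rotation vector about the tool's x, y, z as a fraction of full scale, a list of three; "grip": the gripper's target within -1 to 1 (fully open at 1, half-way at 0, shut at -1). In form: [{"slide": [tx, ty, tz], "dr": [wx, wy, wz], "grip": grip}, ...]. A call has 1 to 20 rows; each row shifts and turns the commanded pose from where the row before left it, along the tool's axes as they then stand; what a row does not reach is not made up. Full scale, the value 1, is 30 cm for a shift and pi/2 rad for a turn. A row lasts 1/12 s, in which the tool goes at most 41.7 mm and 7.16 degrees, less where a joint would pass 70% of its speed; a pose out of reach is approached as far as the arm can. A call with a number of a shift or a turn outside -1 to 1 is refused whole. A call with a gripper value outside its range is refused whole. The fingers move at their own pace and stop on an object; FORCE is the grip in N (left out, the last holds). Time passes only in rows, so rows that do not move let the fingers close. It gives the time, the measured TCP pose, the force, the opening and the grip force at its end, in the units of the state.
- env.get_state(): the state, without advancing time (a new reading comes with each control period).
- env.capture(name): name is "scene" or "side" or "wrist"; returns a dict with "frame" (400x640x3 uint8, blue, green, red), "range_z" (400x640 float32, m along the optical axis (not along the pixel's ray), 0 where there is no reading), "camera_matrix" (3x3 intrinsics, pixels), "k1" (the pictures are not rectified: a ray, as slopes to the right and down, at radius r is drawn at 1 + k1 r^2 times it, then the intrinsics apply), "pose" (4x4, takes a point from camera to world coordinates); the wrist camera has in their place "tool_from_camera" (4x4, takes a point from camera to tool coordinates, whose origin is the TCP and whose axes are the flange's). Camera axes: x right, y down, z forward; pixel columns grow to the right and rows downward; lengths in m; the calibration is good to about 2 mm. A picture is of the moment at which its call begins: read the wrist's pose just before it.
- env.hand_in(): hands the job in; it is judged then, once.
The state is a dict: "time": time; "joints": joint angles; "joint_velocities": joint speeds; "effort": joint torques, N m; "tcp_pos": TCP position; "orientation": TCP orientation; "force": force on the tool from outside, world axes, zero at the start; "moment": the same for the moment, N m; "finger_gap": finger opening in m; "grasp_force": force on a finger pad.
Only numpy, scipy, OpenCV 4.12 (cv2) and the standard library are available. Lean on these libraries where they do the work, as an engineer would, in place of code of your own. Each camera call takes 0.05 s, during which the arm holds its last target. There are 200 camera calls.

## Working session

There is one attempt and no reset: what is moved stays moved. The work goes in short steps, Python scripts to look and compute and a shell command to move; the robot and the scene stay as the last step left them, time stands still between calls to the robot, and variables do not carry over. Pictures are saved under pics/ and viewed, at most 10 in all, crops included, and the job is handed in when it is done.

```bash
mkdir -p pics; ls; python3 - <<'E'
from plant import env
import cv2,numpy as np
s=env.get_state();print({k:np.round(v,3).tolist() for k,v in s.items()})
for n in ("scene","side"):
    c=env.capture(n);cv2.imwrite(f"pics/{n}0.png",c["frame"]);np.savez(f"{n}0.npz",**c)
    print(n,c["camera_matrix"],c["k1"],np.round(c["pose"],3))
E
```

```text
pics
{'time': 0.0, 'joints': [-1.433, 0.378, 0.08, 1.274, 0.0, 1.46], 'joint_velocities': [0.001, -0.001, -0.001, 0.001, 0.001, -0.001], 'effort': [0.003, -46.361, 26.987, 0.021, 0.0, 0.0], 'tcp_pos': [0.141, -0.557, 0.23], 'orientation': [-3.115, -0.388, 0.0], 'force': [0.112, -0.265, -0.045], 'moment': [0.028, 0.043, 0.008], 'grasp_force': 0.0, 'finger_gap': 0.086}
scene [[395.89561824   0.         318.85840787]
 [  0.         395.89561824 202.61863507]
 [  0.           0.           1.        ]] -0.05899540507282481 [[ 0.18   0.613 -0.769  1.193]
 [ 0.983 -0.126  0.129 -0.019]
 [-0.018 -0.78  -0.626  0.527]
 [ 0.     0.     0.     1.   ]]
side [[455.24883619   0.         321.24003115]
 [  0.         455.24883619 202.40399025]
 [  0.           0.           1.        ]] -0.004225309131854791 [[ 0.967 -0.154  0.204  0.439]
 [-0.255 -0.635  0.729 -0.601]
 [ 0.018 -0.757 -0.653  0.669]
 [ 0.     0.     0.     1.   ]]
```

View pics/scene0.png

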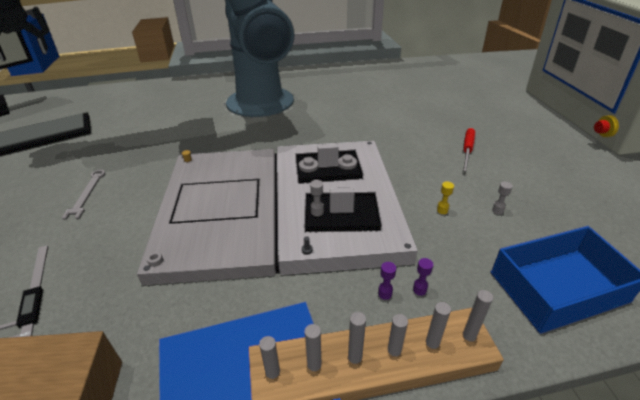

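View pics/side0.png

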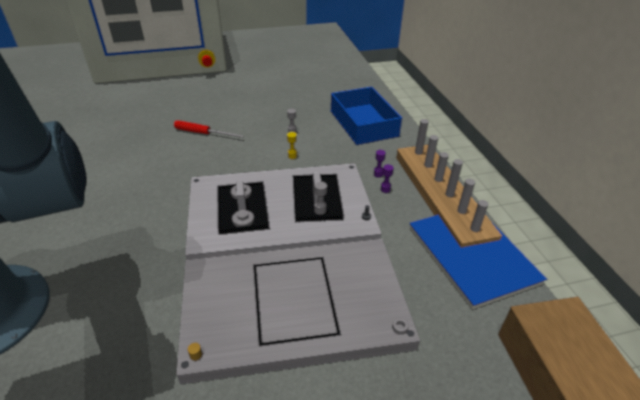

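The scene view shows the wanted tray at about (343,212) with the specimen at (317,198), the other tray at (328,163), and the mark at (215,200). The side view shows the wanted tray at (318,197) and the mark at (296,300).

```bash
cat > h.py <<'E'
import cv2,numpy as np
def rays(c,uv):
    n=cv2.undistortPoints(np.float64(uv).reshape(-1,1,2),c["camera_matrix"],np.array([float(c["k1"]),0,0,0])).reshape(-1,2)
    return np.c_[n,np.ones(len(n))]
def plane(c,uv,z,T=None):
    T=c["pose"] if T is None else T
    d=rays(c,uv)@T[:3,:3].T; o=T[:3,3]
    return o+d*((z-o[2])/d[:,2])[:,None]
def cloud(c,mask,T=None):
    T=c["pose"] if T is None else T
    v,u=np.nonzero(mask&(c["range_z"]>0)); 
    return (rays(c,np.c_[u,v])*c["range_z"][v,u][:,None])@T[:3,:3].T+T[:3,3]
def rect(p):
    (cx,cy),(w,h),a=cv2.minAreaRect(np.float32(p[:,:2]*1000)); 
    if w>h: w,h,a=h,w,a+90
    return np.round([cx,cy,w,h,(a+45)%180-45],1)   # a: direction of short axis, deg
E
python3 - <<'E'
from h import *
for n in("scene","side"):
    c=dict(np.load(n+"0.npz")); f=c["frame"].astype(int); 
    m=(f.max(2)<60).astype(np.uint8)
    k,l,st,ce=cv2.connectedComponentsWithStats(m)
    for i in range(1,k):
        x,y,w,h,a=st[i]
        if a<60 or not(140<x<400 and 120<y<360): continue
        v,u=np.nonzero(l==i); uv=np.c_[u,v]
        P=cloud(c,l==i)
        print(n,st[i],"z",np.round(np.percentile(P[:,2],[5,50,95])*1000,1),*[(z,rect(plane(c,uv,z)).tolist()) for z in(.03,.036,.05)],"depth",rect(P).tolist())
    P=cloud(c,f.max(2)>=0); 
    for lo,hi in((.09,.098),(.099,.108)):
        q=P[(P[:,2]>lo)&(P[:,2]<hi)&(P[:,0]>.3)&(P[:,0]<.75)&(abs(P[:,1])<.35)]
        print(n,lo,len(q),[ (rect(q[abs(q[:,0]-x)<.06]).tolist(),np.median(q[abs(q[:,0]-x)<.06],0).round(4).tolist()) for x in (.4,.45,.5,.55,.6) if (abs(q[:,0]-x)<.06).sum()>5])
E
```

```text
scene [ 296  151   67   32 1000] z [38.5 42.7 48.7] (0.03, [454.8, 128.3, 117.3, 141.5, -4.8]) (0.036, [463.8, 126.6, 115.9, 139.8, -4.8]) (0.05, [484.6, 122.4, 112.6, 135.8, -4.8]) depth [472.7, 123.6, 102.5, 136.7, -4.3]
scene [274 154   6 120 262] z [ 6.8 18.2 19.7] (0.03, [565.9, -3.1, 8.3, 372.3, 85.4]) (0.036, [573.5, -3.3, 8.2, 367.8, 85.4]) (0.05, [591.2, -3.7, 8.0, 357.3, 85.4]) depth [545.3, -2.4, 8.6, 367.3, 85.4]
scene [170 185  13  38  61] z [27.5 28.6 29.9] (0.03, [526.1, -201.3, 19.4, 124.8, 93.1]) (0.036, [534.1, -199.1, 19.2, 123.3, 93.1]) (0.05, [552.9, -193.9, 18.6, 119.8, 93.1]) depth [524.9, -201.7, 19.5, 123.1, 93.0]
scene [ 305  193   76   39 2085] z [39.2 42.5 48.5] (0.03, [616.5, 122.5, 114.8, 141.6, -10.1]) (0.036, [623.5, 120.8, 113.4, 139.9, -10.1]) (0.05, [639.7, 116.8, 110.2, 135.9, -10.1]) depth [631.4, 118.6, 101.2, 136.2, -10.3]
scene [303 240   9  14  68] z [37.4 46.3 60.9] (0.03, [700.4, 41.4, 13.9, 32.2, 78.7]) (0.036, [706.3, 40.7, 13.8, 31.8, 78.7]) (0.05, [720.2, 39.0, 13.4, 30.9, 78.7]) depth [719.8, 38.3, 8.9, 14.0, 3.8]
scene 0.09 238 [([472.
[... 494 characters left out ...]
   51   52 1627] z [40.4 42.9 48.9] (0.03, [472.3, 139.4, 99.1, 153.3, -4.2]) (0.036, [471.9, 132.4, 98.1, 151.8, -4.2]) (0.05, [471.2, 116.2, 96.0, 148.5, -4.2]) depth [471.5, 122.6, 96.6, 143.0, -4.3]
side [254 258  86  87 467] z [27.6 29.2 30.9] (0.03, [528.3, -120.0, 129.3, 168.1, -5.3]) (0.036, [527.4, -124.5, 128.1, 166.5, -5.3]) (0.05, [525.5, -135.0, 125.3, 162.8, -5.3]) depth [528.6, -119.4, 129.6, 170.5, -5.4]
side 0.09 199 [([471.8, 123.5, 13.3, 46.9, -3.5], [0.4718, 0.1215, 0.0925]), ([471.8, 123.5, 13.3, 46.9, -3.5], [0.4718, 0.1215, 0.0925]), ([626.3, 100.7, 21.5, 81.0, -3.0], [0.6287, 0.1144, 0.0927])]
side 0.099 48 [([624.4, 68.3, 16.4, 21.7, 76.1], [0.6219, 0.0637, 0.1047])]
```

```bash
python3 -m handwheel '[{"slide":[0,0,0],"dr":[0,0,-0.073],"grip":1},{"slide":[0,0,0],"dr":[0,0,-0.073],"grip":1},{"slide":[0,0,0],"dr":[0,0,-0.073],"grip":1},{"slide":[0,0,0],"dr":[0,0,-0.073],"grip":1},{"slide":[0,0,0],"dr":[0,0,-0.073],"grip":1},{"slide":[0,0,0],"dr":[0,0,-0.073],"grip":1},{"slide":[0,0,0],"dr":[0,0,-0.073],"grip":1},{"slide":[0,0,0],"dr":[0,0,-0.073],"grip":1},{"slide":[0,0,0],"dr":[0,0,-0.073],"grip":1},{"slide":[0,0,0],"dr":[0,0,-0.073],"grip":1}]' && python3 -m handwheel '[{"slide":[0.096,0.052,0],"dr":[0,0,0],"grip":1},{"slide":[0.096,0.052,0],"dr":[0,0,0],"grip":1},{"slide":[0.096,0.052,0],"dr":[0,0,0],"grip":1},{"slide":[0.096,0.052,0],"dr":[0,0,0],"grip":1},{"slide":[0.096,0.052,0],"dr":[0,0,0],"grip":1},{"slide":[0.096,0.052,0],"dr":[0,0,0],"grip":1},{"slide":[0.096,0.052,0],"dr":[0,0,0],"grip":1},{"slide":[0.096,0.052,0],"dr":[0,0,0],"grip":1},{"slide":[0.096,0.052,0],"dr":[0,0,0],"grip":1},{"slide":[0.096,0.052,0],"dr":[0,0,0],"grip":1},{"slide":[0.096,0.052,0],"dr":[0,0,0],"grip":1},{"slide":[0.096,0.052,0],"dr":[0,0,0],"grip":1},{"slide":[0.096,0.052,0],"dr":[0,0,0],"grip":1},{"slide":[0.096,0.052,0],"dr":[0,0,0],"grip":1},{"slide":[0.096,0.052,0],"dr":[0,0,0],"grip":1},{"slide":[0.096,0.052,0],"dr":[0,0,0],"grip":1},{"slide":[0.096,0.052,0],"dr":[0,0,0],"grip":1},{"slide":[0.096,0.052,0],"dr":[0,0,0],"grip":1},{"slide":[0.096,0.052,0],"dr":[0,0,0],"grip":1},{"slide":[0,0,0],"dr":[0,0,0],"grip":1}]'
cat >> h.py <<'E'
from scipy.spatial.transform import Rotation as R
def wrist(env,name):
    s=env.get_state(); c=env.capture("wrist"); T=np.eye(4); T[:3,:3]=R.from_rotvec(s["orientation"]).as_matrix(); T[:3,3]=s["tcp_pos"]
    c["pose"]=T@c["tool_from_camera"]; cv2.imwrite(f"pics/{name}.png",c["frame"]); np.savez(name+".npz",**c); return c
def measure(c):
    m=(c["frame"].max(2)<60).astype(np.uint8); k,l,st,_=cv2.connectedComponentsWithStats(m)
    for i in range(1,k):
        if st[i][4]<200: continue
        v,u=np.nonzero(l==i); uv=np.c_[u,v]; P=cloud(c,l==i)
        if len(P)<50: continue
        print(st[i],"z",np.round(np.percentile(P[:,2],[5,50,95])*1000,1),*[(z,rect(plane(c,uv,z)).tolist()) for z in(.03,.036,.05)],"depth",rect(P).tolist())
E
python3 - <<'E'
from h import *
from plant import env
c=wrist(env,"w1"); print(np.round(c["tool_from_camera"],3)); measure(c)
E
```

```text
time: 0.93
tcp_pos: [0.141, -0.5571, 0.2308]
orientation: [-2.402, -2.023, -0.001]
force: [-0.3, -0.0, -1.2]
finger_gap: 0.0856
grasp_force: 0.0
time: 2.6
tcp_pos: [0.5313, -0.0666, 0.2306]
orientation: [-2.402, -2.023, -0.003]
force: [-0.5, -0.2, 0.5]
finger_gap: 0.0853
grasp_force: 0.0
[[-0.001 -0.961 -0.276  0.069]
 [ 1.    -0.001 -0.     0.   ]
 [-0.    -0.276  0.961 -0.143]
 [ 0.     0.     0.     1.   ]]
[ 174    0  111   87 6079] z [43.2 44.7 51.5] (0.03, [464.3, 98.1, 84.5, 106.3, 85.2]) (0.036, [465.7, 96.4, 83.0, 104.4, 85.2]) (0.05, [468.9, 92.4, 79.6, 100.1, 85.2]) depth [468.7, 94.1, 81.0, 99.8, 85.5]
[ 333    0  101   63 4952] z [43.2 44.8 58.7] (0.03, [625.8, 79.0, 58.6, 104.6, 80.0]) (0.036, [624.4, 77.7, 57.6, 102.8, 80.0]) (0.05, [621.0, 74.5, 55.2, 98.6, 80.0]) depth [621.3, 76.3, 56.5, 98.6, 80.0]
[ 162  107  308   31 1674] z [19.2 20.5 21.8] (0.03, [538.2, -0.1, 7.0, 358.7, 84.7]) (0.036, [538.2, -0.1, 6.9, 352.5, 84.7]) (0.05, [538.4, -0.0, 6.6, 337.8, 84.7]) depth [533.0, 0.4, 7.1, 380.3, 84.7]
[ 263  149  112  132 1417] z [29.8 31.1 32.2] (0.03, [527.4, -120.3, 131.6, 170.8, -5.3]) (0.036, [527.6, -118.2, 129.3, 167.8, -5.3]) (0.05, [528.3, -113.2, 123.9, 160.9, -5.3]) depth [527.3, -120.2, 131.5, 170.8, -5.3]
[    0   248   640   152 50424] z [255.3 311.3 329.5] (0.03, [496.1, -286.7, 257.6, 979.8, 80.2]) (0.036, [496.9, -281.7, 253.1, 962.7, 80.2]) (0.05, [498.8, -270.0, 242.6, 922.9, 80.2]) depth [678.4, -194.7, 227.5, 492.1, 33.3]
```

View pics/w1.png

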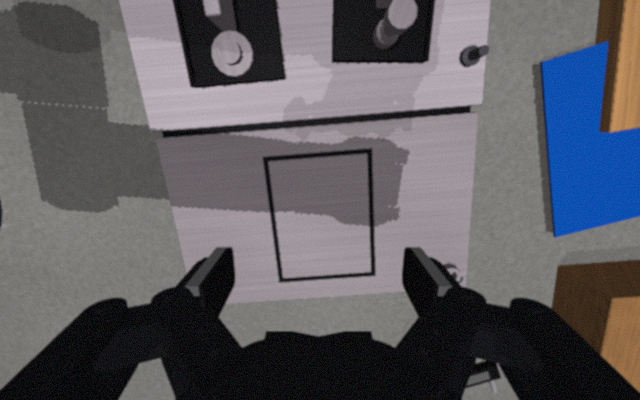

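The wrist view shows the mark outline at (320,215), the specimen at (395,25) and the other tray's flange at (232,52). I'll move short of the tray and measure it again.

```bash
python3 -m handwheel '[{"slide":[0.093,0.044,0],"dr":[0,0,0],"grip":1},{"slide":[0.093,0.044,0],"dr":[0,0,0],"grip":1},{"slide":[0.093,0.044,0],"dr":[0,0,0],"grip":1},{"slide":[0.093,0.044,0],"dr":[0,0,0],"grip":1},{"slide":[0.093,0.044,0],"dr":[0,0,0],"grip":1},{"slide":[0,0,0],"dr":[0,0,0],"grip":1}]'
python3 - <<'E'
from h import *
from plant import env
c=wrist(env,"w2"); measure(c)
P=cloud(c,c["frame"].max(2)>=0)
for lo,hi in((.09,.099),(.1,.115)):
    q=P[(P[:,2]>lo)&(P[:,2]<hi)&(P[:,0]>.58)&(P[:,0]<.68)&(P[:,1]>.04)&(P[:,1]<.15)]
    print(lo,len(q),rect(q),np.median(q,0).round(4)); q=q[q[:,1]>.09]
    if len(q)>9: print(rect(q),np.median(q,0).round(4))
E
```

```text
time: 3.15
tcp_pos: [0.6198, 0.058, 0.2301]
orientation: [-2.404, -2.02, -0.002]
force: [-1.1, 0.1, -0.8]
finger_gap: 0.0852
grasp_force: 0.0
[ 271   59   93  130 9981] z [43.3 44.7 50.5] (0.03, [628.8, 117.6, 104.2, 145.7, -10.0]) (0.036, [628.8, 117.7, 102.3, 143.2, -10.0]) (0.05, [629.0, 118.0, 98.1, 137.3, -10.0]) depth [629.2, 118.1, 97.7, 137.7, -10.3]
[ 117   77  117  133 7212] z [43.2 44.8 51. ] (0.03, [462.7, 123.3, 108.8, 146.5, -4.7]) (0.036, [465.7, 123.3, 106.9, 143.9, -4.7]) (0.05, [472.6, 123.4, 102.5, 137.9, -4.7]) depth [471.2, 123.5, 99.9, 137.8, -4.6]
[    0   245   640   155 49528] z [258.6 311.1 329.1] (0.03, [582.0, -161.5, 259.6, 979.3, 80.6]) (0.036, [582.9, -156.5, 255.0, 962.2, 80.6]) (0.05, [584.9, -144.8, 244.4, 922.2, 80.6]) depth [1286.2, -486.6, 525.0, 1860.7, 51.0]
0.09 739 [630.7 107.3  22.7  65.6  -9.5] [0.6295 0.118  0.0944]
[629.3 118.   13.7  44.8  -9.8] [0.6295 0.1186 0.0943]
0.1 504 [624.6  71.5  22.   23.3 -10. ] [0.6248 0.0725 0.1115]
```

View pics/w2.png

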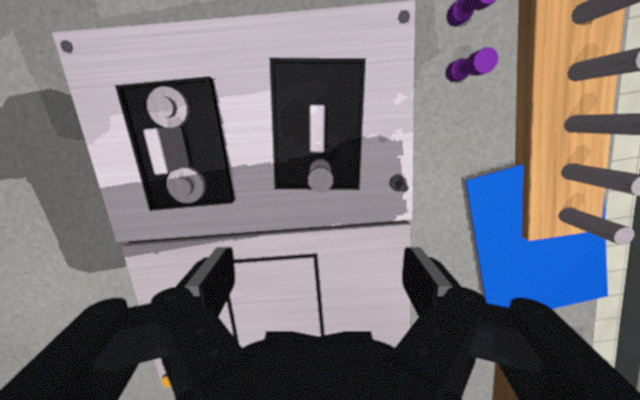

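The handle is at (317,128) and the specimen at (320,176), both in the right-hand tray. Descending with the gripper half open, then closing.

```bash
python3 -m handwheel '[{"slide":[0.1,-0.002,0],"dr":[0,0,0],"grip":0},{"slide":[0.1,-0.002,0],"dr":[0,0,0],"grip":0},{"slide":[0,0,0.08],"dr":[0,0,0],"grip":0},{"slide":[0,0,0.08],"dr":[0,0,0],"grip":0},{"slide":[0,0,0.08],"dr":[0,0,0],"grip":0},{"slide":[0,0,0.08],"dr":[0,0,0],"grip":0},{"slide":[0,0,0.08],"dr":[0,0,0],"grip":0},{"slide":[0,0,0.08],"dr":[0,0,0],"grip":0},{"slide":[0,0,0.03],"dr":[0,0,0],"grip":0},{"slide":[0,0,0.03],"dr":[0,0,0],"grip":0},{"slide":[0,0,0.027],"dr":[0,0,0],"grip":0},{"slide":[0,0,0],"dr":[0,0,0],"grip":0},{"slide":[0,0,0],"dr":[0,0,0],"grip":0}]' && python3 -m handwheel '[{"slide":[0,0,0],"dr":[0,0,0],"grip":-0.3},{"slide":[0,0,0],"dr":[0,0,0],"grip":-0.4},{"slide":[0,0,0],"dr":[0,0,0],"grip":-0.5},{"slide":[0,0,0],"dr":[0,0,0],"grip":-0.6},{"slide":[0,0,0],"dr":[0,0,0],"grip":-0.7},{"slide":[0,0,0],"dr":[0,0,0],"grip":-1},{"slide":[0,0,0],"dr":[0,0,0],"grip":-1},{"slide":[0,0,0],"dr":[0,0,0],"grip":-1},{"slide":[0,0,0],"dr":[0,0,0],"grip":-1},{"slide":[0,0,0],"dr":[0,0,0],"grip":-1},{"slide":[0,0,0],"dr":[0,0,0],"grip":-1},{"slide":[0,0,0],"dr":[0,0,0],"grip":-1}]' 60
python3 - <<'E'
from h import *
from plant import env
c=wrist(env,"w3"); s=env.get_state();print(s["force"],s["moment"])
c=env.capture("side"); f=c["frame"]; cv2.imwrite("pics/s1.png",cv2.resize(f[120:300,180:440],None,fx=2.5,fy=2.5))
E
```

```text
time: 4.28
tcp_pos: [0.628, 0.114, 0.0619]
orientation: [2.408, 2.016, 0.001]
force: [-0.2, 0.3, 0.4]
finger_gap: 0.0429
grasp_force: 0.0
time: 5.28
tcp_pos: [0.6282, 0.1144, 0.0619]
orientation: [2.408, 2.017, 0.002]
force: [-0.9, -0.1, 5.9]
finger_gap: 0.0129
grasp_force: 59.5
[0.10785594 0.21599983 6.70635472] [ 0.08450785  0.15645489 -0.08129789]
```

View pics/w3.png

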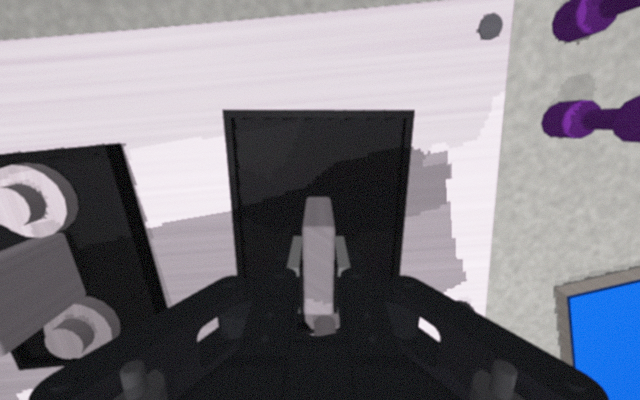

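```bash
python3 -m handwheel '[{"slide":[0,0,-0.003],"dr":[0,0,0],"grip":-1},{"slide":[0,0,-0.001],"dr":[0,0,-0.01],"grip":-1},{"slide":[0,0,0],"dr":[0,0,-0.01],"grip":-1},{"slide":[0,0,0],"dr":[0,0,-0.01],"grip":-1},{"slide":[0,0,0],"dr":[0,0,-0.01],"grip":-1},{"slide":[0,0,0],"dr":[0,0,-0.0145],"grip":-1},{"slide":[0,0,0],"dr":[0,0,0],"grip":-1},{"slide":[0,0,0],"dr":[0,0,0],"grip":-1},{"slide":[0,0,0],"dr":[0,0,0],"grip":-1}]'
python3 - <<'E'
from h import *
from plant import env
s=env.get_state();print(s["force"],s["moment"],s["tcp_pos"],R.from_rotvec(s["orientation"]).as_matrix().round(4))
c=env.capture("side"); measure(c)
E
```

```text
time: 6.13
tcp_pos: [0.6272, 0.1142, 0.0619]
orientation: [-2.32, -2.118, 0.001]
force: [0.2, -0.7, -3.2]
finger_gap: 0.0134
grasp_force: 58.5
[ 0.21571853 -0.74272172 -3.19614461] [-0.1598372  -0.21350578 -0.02687202] [0.62719427 0.11418387 0.0619208 ] [[ 9.060e-02  9.959e-01 -1.000e-03]
 [ 9.959e-01 -9.060e-02 -3.000e-04]
 [-4.000e-04 -9.000e-04 -1.000e+00]]
[103   0  34  14 412] z [213.2 230.3 246.6] (0.03, [134.3, 1536.1, 123.7, 200.7, 6.6]) (0.036, [137.2, 1516.0, 122.6, 198.9, 6.6]) (0.05, [143.9, 1469.2, 119.8, 194.5, 6.6]) depth [231.7, 861.5, 17.9, 84.2, 89.7]
[151   0  31  11 302] z [213.4 226.6 239.4] (0.03, [324.3, 1515.8, 124.3, 143.0, 0.1]) (0.036, [325.4, 1495.9, 123.1, 141.7, 0.1]) (0.05, [327.9, 1449.5, 120.4, 138.5, 0.1]) depth [361.1, 862.1, 16.0, 83.1, 90.0]
[ 286    0   63  223 7991] z [ 42.2 254.1 441.7] (0.03, [781.5, 754.5, 234.0, 1441.6, -15.2]) (0.036, [778.3, 741.8, 231.8, 1428.0, -15.2]) (0.05, [770.8, 712.1, 226.7, 1396.4, -15.2]) depth [667.7, 272.2, 121.9, 473.2, -13.9]
[110  22  33  19 532] z [135.3 158.6 182.4] (0.03, [176.9, 1235.5, 106.6, 200.9, 6.2
[... 712 characters left out ...]
46.8, 55.8, 244.8, 13.2]) depth [40.8, 91.1, 57.3, 288.1, 15.8]
[254 258  86  87 410] z [27.4 29.1 30.8] (0.03, [528.4, -120.0, 129.1, 167.8, -5.4]) (0.036, [527.5, -124.5, 127.8, 166.2, -5.4]) (0.05, [525.6, -135.1, 125.0, 162.6, -5.4]) depth [528.6, -119.2, 129.2, 170.1, -5.5]
[  0 289  50  65 259] z [-1.2  3.2  7.5] (0.03, [103.3, -61.5, 23.5, 124.7, -24.0]) (0.036, [106.5, -66.6, 23.3, 123.5, -24.0]) (0.05, [113.8, -78.4, 22.7, 120.8, -24.0]) depth [89.9, -37.8, 25.4, 131.3, -22.6]
[519 347  27  34 269] z [26.7 57.9 72.7] (0.03, [856.9, -330.6, 34.0, 55.1, -13.9]) (0.036, [853.0, -333.1, 33.7, 54.6, -13.9]) (0.05, [843.8, -339.1, 33.0, 53.4, -13.9]) depth [843.1, -338.2, 3.3, 48.9, -5.4]
```

```bash
python3 -m handwheel '[{"slide":[-0.01,0,0],"dr":[0,0,0],"grip":-1},{"slide":[-0.02,0,0],"dr":[0,0,0],"grip":-1},{"slide":[-0.03,0,0],"dr":[0,0,0],"grip":-1},{"slide":[-0.033,0,0],"dr":[0,0,0],"grip":-1},{"slide":[-0.033,0,0],"dr":[0,0,0],"grip":-1},{"slide":[-0.033,0,0],"dr":[0,0,0],"grip":-1},{"slide":[-0.033,0,0],"dr":[0,0,0],"grip":-1},{"slide":[-0.033,0,0],"dr":[0,0,0],"grip":-1},{"slide":[-0.033,0,0],"dr":[0,0,0],"grip":-1},{"slide":[-0.033,0,0],"dr":[0,0,0],"grip":-1},{"slide":[-0.033,0,0],"dr":[0,0,0],"grip":-1},{"slide":[-0.033,0,0],"dr":[0,0,0],"grip":-1},{"slide":[-0.033,0,0],"dr":[0,0,0],"grip":-1},{"slide":[-0.033,0,0],"dr":[0,0,0],"grip":-1},{"slide":[-0.033,0,0],"dr":[0,0,0],"grip":-1},{"slide":[-0.033,0,0],"dr":[0,0,0],"grip":-1},{"slide":[-0.03,0,0],"dr":[0,0,0],"grip":-1},{"slide":[-0.02,0,0],"dr":[0,0,0],"grip":-1},{"slide":[-0.01,0,0],"dr":[0,0,0],"grip":-1},{"slide":[0,0,0],"dr":[0,0,0],"grip":-1}]'
python3 - <<'E'
from h import *
from plant import env
s=env.get_state();print(s["force"],s["moment"],s["tcp_pos"],R.from_rotvec(s["orientation"]).as_matrix().round(4))
p=s["tcp_pos"][:2]-np.array([.5276,-.1202]);a=np.radians(-5.3);X=np.array([np.cos(a),np.sin(a)]);Y=np.array([-X[1],X[0]])
print("mark frame TCP",p@X,p@Y)
c=env.capture("scene"); f=c["frame"]; cv2.imwrite("pics/c1.png",cv2.resize(f[120:300,130:430],None,fx=2.5,fy=2.5))
E
```

```text
time: 7.85
tcp_pos: [0.6127, -0.0505, 0.0624]
orientation: [2.321, 2.117, -0.0]
force: [0.6, 0.1, -5.5]
finger_gap: 0.0132
grasp_force: 58.4
[ 0.64412334  0.07879128 -5.52366155] [ 0.03375928 -0.01809478  0.00661637] [ 0.61268287 -0.05050714  0.06237462] [[ 9.150e-02  9.958e-01  0.000e+00]
 [ 9.958e-01 -9.150e-02 -1.000e-04]
 [-1.000e-04  0.000e+00 -1.000e+00]]
mark frame TCP 0.07828154401430418 0.07725405936613626
```

View pics/c1.png

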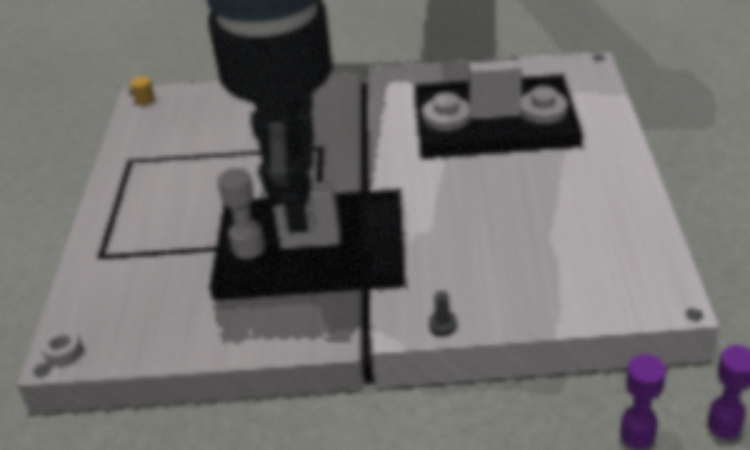

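The tray stands level across the step, with the specimen upright at (240,215) in the crop. Next I tilt it slightly, nose down, to ride over the edge.

```bash
python3 -m handwheel '[{"slide":[-0.01,0,0],"dr":[0,0,0],"grip":-1},{"slide":[-0.013,0,0],"dr":[0,0,0],"grip":-1},{"slide":[-0.013,0,0],"dr":[0,0,0],"grip":-1},{"slide":[-0.01,0,0],"dr":[0,0,0],"grip":-1},{"slide":[-0.004,0,0],"dr":[0,0,0],"grip":-1},{"slide":[0,0,0.0015],"dr":[0,0.0049,0],"grip":-1},{"slide":[0,0,0.0015],"dr":[0,0.0049,0],"grip":-1},{"slide":[0,0,0.0015],"dr":[0,0.0049,0],"grip":-1},{"slide":[0,0,0.0015],"dr":[0,0.0049,0],"grip":-1},{"slide":[0,0,0.0015],"dr":[0,0.0049,0],"grip":-1},{"slide":[0,0,0],"dr":[0,0,0],"grip":-1},{"slide":[-0.01,0,0],"dr":[0,0,0],"grip":-1},{"slide":[-0.013,0,0],"dr":[0,0,0],"grip":-1},{"slide":[-0.014,0,0],"dr":[0,0,0],"grip":-1},{"slide":[-0.013,0,0],"dr":[0,0,0],"grip":-1},{"slide":[-0.01,0,0],"dr":[0,0,0],"grip":-1},{"slide":[0,0,0],"dr":[0,0,0],"grip":-1},{"slide":[0,0,0],"dr":[0,0,0],"grip":-1}]'
cat > st.py <<'E'
from h import *
from plant import env
s=env.get_state();M=R.from_rotvec(s["orientation"]).as_matrix();print(s["force"],s["moment"],s["tcp_pos"],"pitch",np.degrees(M[2,0]),"yaw",np.degrees(np.arctan2(M[1,1],M[0,1])),"roll",np.degrees(M[2,1]))
p=s["tcp_pos"][:2]-np.array([.5276,-.1202]);a=np.radians(-5.3);X=np.array([np.cos(a),np.sin(a)]);Y=np.array([-X[1],X[0]])
print("mark frame TCP",p@X,p@Y)
E
python3 st.py
```

```text
time: 9.4
tcp_pos: [0.6097, -0.0828, 0.0594]
orientation: [-2.301, -2.1, -0.044]
force: [0.1, -0.2, -5.6]
finger_gap: 0.0131
grasp_force: 58.4
[ 0.1212448  -0.17859852 -5.5695893 ] [-0.0023581  -0.0654279   0.03584687] [ 0.60969389 -0.08284027  0.05944457] pitch 2.2099524238720267 yaw -5.228117719220375 roll 0.002264576367569496
mark frame TCP 0.07829197087502685 0.04478306326073518
```

```bash
python3 -m handwheel '[{"slide":[0,0,0.002],"dr":[0,-0.005,0],"grip":-1},{"slide":[0,0,0.002],"dr":[0,-0.005,0],"grip":-1},{"slide":[0,0,0.002],"dr":[0,-0.005,0],"grip":-1},{"slide":[0,0,0.002],"dr":[0,-0.005,0],"grip":-1},{"slide":[0,0,0.002],"dr":[0,-0.0045,0],"grip":-1},{"slide":[0,0,0],"dr":[0,0,0],"grip":-1},{"slide":[0,0,0],"dr":[0,0,0],"grip":-1}]'; python3 st.py; python3 -m handwheel '[{"slide":[-0.0042,-0.0068,0],"dr":[0,0,0],"grip":-1},{"slide":[-0.0084,-0.0135,0],"dr":[0,0,0],"grip":-1},{"slide":[-0.0125,-0.0203,0],"dr":[0,0,0],"grip":-1},{"slide":[-0.0139,-0.0225,0],"dr":[0,0,0],"grip":-1},{"slide":[-0.0139,-0.0225,0],"dr":[0,0,0],"grip":-1},{"slide":[-0.0139,-0.0225,0],"dr":[0,0,0],"grip":-1},{"slide":[-0.0139,-0.0225,0],"dr":[0,0,0],"grip":-1},{"slide":[-0.0139,-0.0225,0],"dr":[0,0,0],"grip":-1},{"slide":[-0.0139,-0.0225,0],"dr":[0,0,0],"grip":-1},{"slide":[-0.0139,-0.0225,0],"dr":[0,0,0],"grip":-1},{"slide":[-0.0139,-0.0225,0],"dr":[0,0,0],"grip":-1},{"slide":[-0.0125,-0.0203,0],"dr":[0,0,0],"grip":-1},{"slide":[-0.0084,-0.0135,0],"dr":[0,0,0],"grip":-1},{"slide":[-0.0042,-0.0068,0],"dr":[0,0,0],"grip":-1},{"slide":[0,0,0],"dr":[0,0,0],"grip":-1},{"slide":[0,0,0],"dr":[0,0,0],"grip":-1}]'
python3 st.py
python3 - <<'E'
from h import *
from plant import env
c=wrist(env,"w4"); measure(c)
c=env.capture("side"); f=c["frame"];np.savez("s2.npz",**c)
a=cv2.resize(f[160:380,150:450],None,fx=1.3,fy=1.3); b=cv2.resize(env.capture("scene")["frame"][120:300,130:390],(390,286))
cv2.imwrite("pics/c2.png",np.hstack([a,b]))
E
```

```text
time: 9.98
tcp_pos: [0.6097, -0.0822, 0.0564]
orientation: [-2.319, -2.119, 0.0]
force: [0.4, 0.8, -6.4]
finger_gap: 0.0131
grasp_force: 58.4
[ 0.35072445  0.82513105 -6.44334649] [ 0.0725457   0.02208024 -0.00762969] [ 0.60968009 -0.08217428  0.05638063] pitch -0.004572991180330478 yaw -5.16948620222948 roll -0.006296386832143199
mark frame TCP 0.07821671338298714 0.0454449339505787
time: 11.32
tcp_pos: [0.5275, -0.1236, 0.0565]
orientation: [2.32, 2.118, 0.001]
force: [0.2, -0.4, -5.5]
finger_gap: 0.0129
grasp_force: 58.6
[ 0.20196837 -0.44959975 -5.45554183] [ 0.00765653 -0.01265447 -0.00266766] [ 0.5275309  -0.12363573  0.05654065] pitch 0.003468658366546484 yaw -5.198462269251608 roll 0.02995248547370855
mark frame TCP 0.00024855867595173264 -0.0034274197622681866
[   0    3  640   14 6019] z [19.3 20.4 21.6] (0.03, [539.6, -1.4, 4.5, 328.4, 84.7]) (0.036, [539.4, -3.3, 4.3, 316.8, 84.7]) (0.05, [539.0, -7.8, 4.0, 289.7, 84.7]) depth [540.1, 1.6, 5.5, 348.3, 84.7]
[   30    82   578   318 75422] z [ 31.5 118.3 152.2] (0.03, [525.7, -149.0, 228.3, 439.4, 84.8]) (0.036, [526.0, -145.7, 220.2, 423.9, 84.8]) (0.05, [526.7, -137.9, 201.4, 387.6, 84.8]) depth [527.7, -118.6, 131.5, 167.5, -5.1]
```

View pics/c2.png

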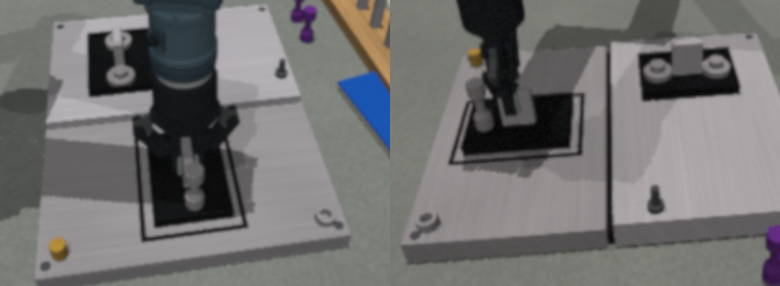

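View pics/w4.png

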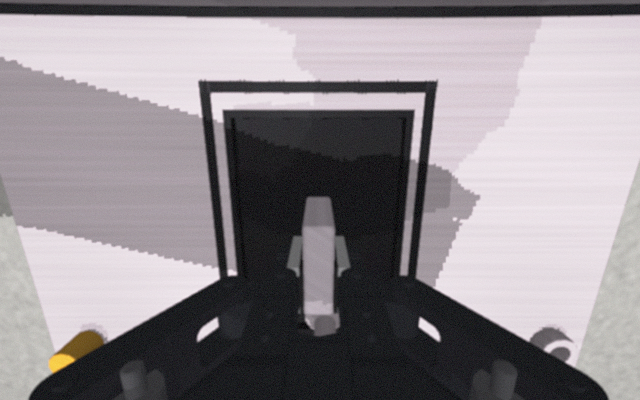

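The tray sits inside the outline with the specimen upright in both views. I'll check the margins numerically.

```bash
python3 - <<'E'
from h import *
c=dict(np.load("w4.npz")); g=c["frame"].max(2).astype(int)
r=g[:, 318]; print("col318", [(i,r[i]) for i in range(74,120,1)])
for row in (130,180,220):
    b=(g[row]<70).astype(int); e=np.nonzero(np.diff(b))[0]; e=e[(e>190)&(e<450)]; print(row,e)
    a=np.radians(-5.3);X=np.array([np.cos(a),np.sin(a)]);
    for z in(.03,.0445): print(z,[round(float((q[:2]-[.5276,-.1202])@X)*1000,1) for q in plane(c,[(x+.5,row) for x in e],z)])
Y=np.array([-X[1],X[0]])
for v in(82,92,111): print(v,[ (z,((plane(c,[(318,v)],z)[0,:2]-[.5276,-.1202])@Y*1000).round(1)) for z in(.03,.0445)])
E
```

```text
col318 [(74, np.int64(218)), (75, np.int64(220)), (76, np.int64(220)), (77, np.int64(219)), (78, np.int64(215)), (79, np.int64(201)), (80, np.int64(169)), (81, np.int64(118)), (82, np.int64(70)), (83, np.int64(58)), (84, np.int64(51)), (85, np.int64(58)), (86, np.int64(57)), (87, np.int64(54)), (88, np.int64(54)), (89, np.int64(54)), (90, np.int64(56)), (91, np.int64(78)), (92, np.int64(132)), (93, np.int64(185)), (94, np.int64(213)), (95, np.int64(216)), (96, np.int64(220)), (97, np.int64(218)), (98, np.int64(220)), (99, np.int64(220)), (100, np.int64(218)), (101, np.int64(220)), (102, np.int64(224)), (103, np.int64(221)), (104, np.int64(221)), (105, np.int64(221)), (106, np.int64(220)), (107, np.int64(224)), (108, np.int64(212)), (109, np.int64(170)), (110, np.int64(109)), (111, np.int64(61)), (112, np.int64(51)), (113, np.int64(53)), (114, np.int64(57)), (115, np.int64(57)), (116, np.int64(56)), (117, np.int64(56)), (118, np.int64(48)), (119, np.int64(56))]
130 [204 212 224 411 421 430]
0.03 [-65.7, -61.1, -54.1, 54.5, 60.3, 65.5]
0.0445 [-60.1, -55.8, -49.5, 49.9, 55.2, 59.9]
180 [209 217 229 407 416 425]
0.03 [-65.9, -61.1, -53.8, 54.8, 60.3, 65.8]
0.0445 [-60.3, -55.9, -49.2, 50.2, 55.2, 60.2]
220 [214 221 232 302 333 403 412 420]
0.03 [-65.5, -61.1, -54.1, -9.6, 10.1, 54.6, 60.3, 65.4]
0.0445 [-59.9, -55.8, -49.5, -8.8, 9.3, 49.9, 55.2, 59.8]
82 [(0.03, np.float64(85.4)), (0.0445, np.float64(83.7))]
92 [(0.03, np.float64(80.2)), (0.0445, np.float64(78.9))]
111 [(0.03, np.float64(70.1)), (0.0445, np.float64(69.7))]
```

```bash
python3 -m handwheel '[{"slide":[0,0,0.001],"dr":[0,0,0],"grip":-1},{"slide":[0,0,0.001],"dr":[0,0,0],"grip":-1},{"slide":[0,0,0],"dr":[0,0,0],"grip":-1},{"slide":[0,0,0],"dr":[0,0,0],"grip":-1}]' ; python3 st.py
```

```text
time: 11.8
tcp_pos: [0.5275, -0.1235, 0.0559]
orientation: [2.319, 2.119, 0.0]
force: [-0.2, 0.1, -5.4]
finger_gap: 0.0133
grasp_force: 58.7
[-0.15236769  0.13611645 -5.40161016] [ 0.06452406 -0.08853465  0.00040281] [ 0.52753714 -0.12353151  0.05591202] pitch -0.003054610969690722 yaw -5.183334162974324 roll 0.020756808069519652
mark frame TCP 0.00024514452812179124 -0.003323070210851049
```

```bash
python3 -m handwheel '[{"slide":[0,0,0.001],"dr":[0,0,0],"grip":-1},{"slide":[0,0,0.001],"dr":[0,0,0],"grip":-1},{"slide":[0,0,0],"dr":[0,0,0],"grip":-1},{"slide":[0,0,0],"dr":[0,0,0],"grip":-1}]' ; python3 st.py
```

```text
time: 12.13
tcp_pos: [0.5276, -0.1236, 0.0559]
orientation: [2.319, 2.118, 0.001]
force: [-1.5, 1.4, 2.2]
finger_gap: 0.0132
grasp_force: 59.8
[-1.49531682  1.37317547  2.15065338] [0.29843389 0.36110889 0.06677183] [ 0.52756593 -0.12358425  0.05589918] pitch -0.0036715522284194745 yaw -5.190340889457834 roll 0.04841750940167805
mark frame TCP 0.00027868397525142465 -0.0033729262901169518
```

```bash
python3 -m handwheel '[{"slide":[0,0,0],"dr":[0,0,0],"grip":-0.5},{"slide":[0,0,0],"dr":[0,0,0],"grip":-0.2},{"slide":[0,0,0],"dr":[0,0,0],"grip":0},{"slide":[0,0,0],"dr":[0,0,0],"grip":0},{"slide":[0,0,0],"dr":[0,0,0],"grip":0},{"slide":[0,0,0],"dr":[0,0,0],"grip":0},{"slide":[0,0,-0.02],"dr":[0,0,0],"grip":0},{"slide":[0,0,-0.04],"dr":[0,0,0],"grip":0},{"slide":[0,0,-0.06],"dr":[0,0,0],"grip":0},{"slide":[0,0,-0.08],"dr":[0,0,0],"grip":0},{"slide":[0,0,-0.08],"dr":[0,0,0],"grip":0},{"slide":[0,0,-0.08],"dr":[0,0,0],"grip":0},{"slide":[0,0,-0.08],"dr":[0,0,0],"grip":0},{"slide":[-0.08,0,-0.08],"dr":[0,0,0],"grip":0},{"slide":[-0.08,0,-0.08],"dr":[0,0,0],"grip":0},{"slide":[-0.08,0,0],"dr":[0,0,0],"grip":0},{"slide":[-0.08,0,0],"dr":[0,0,0],"grip":0},{"slide":[0,0,0],"dr":[0,0,0],"grip":0},{"slide":[0,0,0],"dr":[0,0,0],"grip":0}]'
python3 - <<'E'
from h import *
from plant import env
c=wrist(env,"w5"); measure(c)
P=cloud(c,c["frame"].max(2)>=0); q=P[(P[:,2]>.095)&(P[:,2]<.115)&(abs(P[:,0]-.52)<.08)&(abs(P[:,1]+.16)<.08)]
print("spec",len(q),rect(q),np.median(q,0))
q=P[(P[:,2]>.084)&(P[:,2]<.0935)&(abs(P[:,0]-.5276)<.05)&(abs(P[:,1]+.12)<.04)&(P[:,1]>-.15)]; print("handle",rect(q),np.median(q,0))
E
```

```text
time: 13.72
tcp_pos: [0.5184, -0.2201, 0.2356]
orientation: [2.322, 2.116, 0.001]
force: [-0.2, 0.8, -0.4]
finger_gap: 0.0426
grasp_force: 0.0
[ 257    6  123  160 1875] z [29.6 30.8 32.1] (0.03, [527.4, -120.7, 130.6, 169.7, -5.4]) (0.036, [527.4, -121.2, 128.4, 166.8, -5.4]) (0.05, [527.3, -122.5, 123.1, 160.0, -5.4]) depth [527.5, -120.5, 130.4, 170.3, -5.4]
[  272    18    94   136 10566] z [37.2 38.6 44.6] (0.03, [527.9, -118.9, 102.5, 143.9, -5.3]) (0.036, [527.9, -119.5, 100.8, 141.4, -5.3]) (0.05, [527.8, -120.8, 96.6, 135.6, -5.3]) depth [527.9, -119.9, 98.2, 138.7, -5.4]
[    5   239   632   161 47431] z [275.2 316.1 333.8] (0.03, [497.3, -440.8, 275.2, 972.2, 84.6]) (0.036, [497.8, -435.8, 270.5, 955.5, 84.6]) (0.05, [498.9, -424.2, 259.5, 916.4, 84.6]) depth [1047.0, -789.4, 569.2, 2117.5, 61.5]
spec 486 [ 527.7 -166.9   21.8   22.1   -5.4] [ 0.52764951 -0.1666581   0.10570787]
handle [ 528.2 -119.6   12.7   42.8   -5. ] [ 0.52840708 -0.11920143  0.08828572]
```

View pics/w5.png

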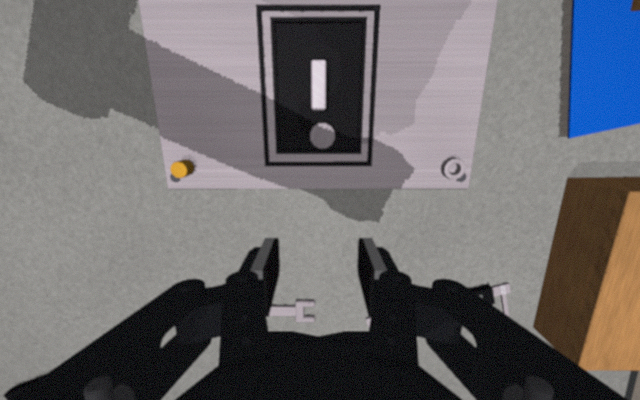

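The tray at (319,86) is centred in the outline to within about 1 mm and square to 0.1°. The specimen is standing at (322,136), and the gripper is clear.

```bash
python3 -c "
from plant import env
print(env.hand_in())"
```

```text
the job is handed in; nothing more can be done
None
```

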